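# Clamp a plug gauge at its set force

## Task

Lay the plug gauge down into both notched rests of the holding fixture, its middle under where the clamp comes, then swing the clamp arm over it as far as its stop. Turn the black knob clockwise until the black needle of the dial lies under the green set hand, never letting it run into the red sector; the knob rises on its spring as it takes the load, so let it rise in your fingers and do not hold it down or lean on it, which would squeeze the ground gauge. Let go and leave the gauge clamped like that, and leave the tools and the pad lying nearby where they are.

Things in the scene. Friction and masses are not known exactly. Their poses are not given: they have to be found in the camera images.
- clamp_bed: holding fixture, fixed on the green table: dark teal plate 96 x 196 mm, top at 17 mm. Origin at table level below the clamping point; x across the gauge's seat, y along it toward the steel column (29 mm thick, at y = +95 mm) that carries the clamp arm, z up. Two steel rests, 12 mm thick along y and 62 mm wide in x, stand at y = -32 and +32 mm, leaving 52 mm free between them
- rest_mid (a point): midway between the rests on the line of their notches, at the notch floors' height (36 mm above the table); axes as clamp_bed. Notch (white liners fit the gauge's thin ends): for the gauge a flat floor 17 mm wide in x, straight for 6 mm up, then 45 degree chamfers to 30 mm width at 48.5 mm above the table. Seated, the gauge has its origin here and its y along this y, either way round
- plug_gauge: steel plug gauge, 99 mm long along its y, 15 x 15 mm across (it does not roll), 0.1 to 0.16 kg; origin at the centre of its underside, axis 7.7 mm above. Grasp across its x at the middle; between the rests the fingers have room down to the plate's top
- swing_arm (a joint): clamp arm, rad: 0 at its stop with the clamp over the rests' middle (arm along clamp_bed's -y), growing counter-clockwise from above; starts swung aside at 1.5 to 2.05, pointing roughly along clamp_bed's +x. Stays where it is left; takes 3 to 6 N to swing. Over the seated gauge its beam clears it by 28 mm, the pad by 1.8 to 3.6 mm, so the gauge must be fully down first
- swing_axis (a point): on the column's axis, which the arm turns about, 88.5 mm above the table, at the height of the arm's beam (22 mm wide, 79 to 97 mm above the table). The beam's sides can be pushed with closed fingers from 40 to 75 mm off this axis, between dial and knob
- housing_mid (a point): centre of the round screw housing (34 mm across, 70 to 105 mm above the table) at the arm's end, 95 mm from the column's axis; moves with the arm. The knob above it is a little wider than the housing
- knob_grip (a point): on the axis of the black knob (38 mm across, 24 mm tall) at half its height, 123 mm above the table at the start. Clockwise from above lowers the clamp pad 2 mm per rad; 0.07 N m of friction, stays where left. The pad's height is not measured: 0.9 to 1.8 rad bring it onto the gauge. From then on knob, screw and sleeve rise on the gauge spring, 2 mm per rad turned, if not held down
- dial_centre (a point): centre of the dial (63 mm across, 137 mm high at most, white, red sector at its clockwise end) over the column, carried by the arm; z is the normal of the face, which leans 0.32 rad toward clamp_bed's -x when the arm is at its stop
- needle_tip (a point): on the black needle, 24 mm from the dial's centre. The needle shows the knob's rise: 0.5 rad clockwise per mm, so 1 rad per rad of knob once the pad bears; 4 N at first touch, then 2.5 N per mm. It reads true only while no hand bears up or down on the knob. The red sector begins 3.1 rad clockwise of its rest place
- set_tip (a point): on the green set hand, 24 mm from the dial's centre, in the plane of needle_tip: the two points coincide when the needle lies under the set hand. The hand stands still, somewhere 1.7 to 2.3 rad clockwise of the needle's rest place
- hex_key: bystander: hexagon key, 28 x 75 mm, steel, lying right of the fixture; origin at the centre of its underside
- loupe: bystander: black eye loupe, 33 mm across, 31 mm high, lying right of the fixture; origin at the centre of its underside
- note_pad: bystander: note pad, 103 x 68 x 10 mm, lying right of the fixture; origin at the centre of its underside
There are look-alikes about, which are no part of the job. What is shaped like the plug_gauge but blue or pink is not meant.

How it is judged:
On the way, in this order (a step that is already met when the one before it is completed fails the run):
1. the gauge lies down in both notches with its middle between the rests, let go, the arm still swung aside (x of plug_gauge in the frame of rest_mid between -0.004 and 0.004 m and y of plug_gauge in the frame of rest_mid between -0.01 and 0.01 m and z of plug_gauge in the frame of rest_mid below 0.003 m and angle between the y axis of plug_gauge and the y axis of clamp_bed, either way round below 0.06 rad and contact force between the fingers and plug_gauge below 0.1 N and value of joint swing_arm above 0.5 rad), for 0.2 s.
2. the clamp arm is at its stop over the gauge (x of plug_gauge in the frame of rest_mid between -0.004 and 0.004 m and y of plug_gauge in the frame of rest_mid between -0.01 and 0.01 m and z of plug_gauge in the frame of rest_mid below 0.003 m and angle between the y axis of plug_gauge and the y axis of clamp_bed, either way round below 0.06 rad and value of joint swing_arm below 0.07 rad), for 0.2 s.
3. the needle lies under the set hand (all of step 2 and distance between needle_tip and set_tip below 0.005 m), for 0.2 s.
At the end, for the whole second after the job is handed in: The gauge lies in both notches (within 4 mm across, 10 mm along, 3 mm in height, 0.06 rad), the arm is within 0.07 rad of its stop, the needle's tip is within 5 mm of the set hand's tip, and the gauge is at rest (all of step 3 and linear speed of plug_gauge below 0.01 m/s); the robot touches nothing.
It fails at once if the needle runs into the red sector (overload) (y of needle_tip in the frame of dial_centre below -0.0125 m).
It fails at once if the gauge is squeezed too hard: its contact forces on the clamp pad and on the rests add up to more than 50 N (the spring alone makes 33 N at the set hand) (contact force between plug_gauge and clamp_bed above 50 N).
It fails at once if a bystander (hex key, loupe, note pad) is moved by more than 15 mm (distance of any of hex_key, loupe, note_pad from where it was at the start of the episode above 0.015 m).
It also fails if it takes over 72 s, if anything falls off the work surface, if the arm or the gripper's body presses on something with over 40 N, if the wrist force passes 120 N, or if a joint passes its speed limit or range.

## Robot

A 6-joint arm with a two-finger parallel gripper is mounted at the origin on a cart in front of the work surface, level with it; the furniture and walls round the work are solid. World frame = base frame: x ahead of the robot, y to its left, z up, the work surface at z = 0. Lengths are in m, angles in rad, forces in N, time in s.
With the tool pointing down it reaches from about 0.325 to 0.775 m from the base axis. Payload 5.5 kg.
Tool frame: the origin (TCP) lies on the centre line of the jaws, within the pads' length; the fingertips stand 8 mm ahead of it and the grasp point (between the pads) lies 11 mm behind it; z points along the fingers, y is the line along which they close (so a half turn about z gives the same grasp; the last joint's range is limited). The gripper opens to 85 mm and grips with 20 to 120 N. Pads are 22 mm wide; open, the fingers measure 114 mm over their backs; the gripper's body (76 mm by 85 mm) begins 54 mm behind the grasp point. The pads swing forward as they close: fully open they stand 13 mm farther back than shut.
Start: joints at [1.151, 0.091, 1.231, -0, 1.82, -0.057], TCP at [0.213, 0.561, 0.239] pointing down, gripper open.
Joint ranges: [-2.87, 2.87], [-0.86, 2.18], [0.17, 2.46], [-1.51, 4.65], [0.06, 2.69], [-2.65, 2.65]. Speed limits (rad/s): [2.57, 2.57, 3.01, 3.14, 3.14, 3.14].

## Interface

Orientations are given as a unit quaternion [x, y, z, w].
In Python, from plant import env gives the robot as it stands. Calls block until the motion is done:
- env.goto(position, orientation): joint-space move of the TCP to a pose.
- env.movel(position, speed=0.15, frame=None, guard=None): straight line of the TCP; frame=None keeps the orientation; speed is the mean speed in m/s. With guard (N) it stops when the force on the tool has changed by that much, and returns True; else False.
- env.movej(angles): joint-space move.
- env.command_gripper(opening, newtons=None): opening from 0.0 (shut) to 1.0 (fully open); newtons is the grip in N (None keeps the last); returns when the fingers have stopped.
- env.pause(seconds).
- env.solve_ik(position, orientation): joint angles nearest the present ones, or None.
- env.capture(name): name is "side" or "top" or "wrist"; returns (picture, depth): 400x640x3 uint8, red, green, blue; 400x640 float32, m along the optical axis (not along the pixel's ray), 0 where there is no reading.
- env.camera_params(name): a dict with "camera_matrix" (3x3 intrinsics, pixels), "extrinsics" (4x4, takes a point from camera to world coordinates); the wrist camera has in their place "mount" (4x4, takes a point from camera to tool coordinates, whose origin is the TCP and whose axes are the flange's). Camera axes: x right, y up, looking along -z (the intrinsics and any distortion apply to the point x, -y, -z); pixel columns grow to the right and rows downward; lengths in m; the calibration is good to about 2 mm. A picture is of the moment at which its call begins: read the wrist's pose just before it. camera_params takes no time and is no camera call.
A pose or a line that the arm cannot do raises env.MotionError and nothing moves.
- env.hand_in(): hands the job in; it is judged then, once.
Readings, each from a call of its own:
- env.current_time(): time.
- env.current_joint_pos(): joint angles.
- env.current_joint_velocities(): joint speeds.
- env.current_joint_torque(): joint torques, N m.
- env.current_tool_pos(): TCP position.
- env.current_ee_rot(): TCP orientation.
- env.current_ft_force(): force on the tool from outside, world axes, zero at the start.
- env.current_torque(): the same for the moment, N m.
- env.current_grip_width(): opening from 0.0 (shut) to 1.0 (fully open).
- env.current_grasp_force(): force on a finger pad.
Only numpy, scipy, OpenCV 4.12 (cv2) and the standard library are available. Lean on these libraries where they do the work, as an engineer would, in place of code of your own. Each camera call takes 0.05 s, during which the arm holds its last target. There are 200 camera calls.

## Working session

There is one attempt and no reset: what is moved stays moved. The work goes in short steps, each a Python script; the robot and the scene stay as the last script left them, time stands still between calls to the robot, and variables do not carry over. Pictures are saved under pics/ and viewed, at most 10 in all, crops included, and the job is handed in when it is done.

```bash
ls; mkdir -p pics; python3 - <<'E'
from plant import env
import cv2,numpy as np
for n in("top","side"):
    p,d=env.capture(n); cv2.imwrite(f"pics/{n}0.png",p[:,:,::-1]); np.savez(f"{n}0.npz",p=p,d=d)
    c=env.camera_params(n); print(n,c)
print(env.camera_params("wrist"),env.current_ee_rot(),env.current_time())
E
```

```text
pics
top {'camera_matrix': array([[421.19219699,   0.        , 318.65195295],
       [  0.        , 421.19219699, 201.18054862],
       [  0.        ,   0.        ,   1.        ]]), 'extrinsics': array([[-0.00924864,  0.98455255, -0.17484492,  0.28304305],
       [-0.99986253, -0.01151165, -0.01193317, -0.40089525],
       [-0.01376159,  0.17471052,  0.98452367,  1.06026642],
       [ 0.        ,  0.        ,  0.        ,  1.        ]])}
side {'camera_matrix': array([[383.7122879 ,   0.        , 322.29785559],
       [  0.        , 383.7122879 , 199.54145196],
       [  0.        ,   0.        ,   1.        ]]), 'extrinsics': array([[ 0.94883857,  0.14349623, -0.28127247,  0.20534916],
       [-0.31575583,  0.43655626, -0.84244696, -1.11472494],
       [ 0.0019033 ,  0.88815959,  0.45953119,  0.4922505 ],
       [ 0.        ,  0.        ,  0.        ,  1.        ]])}
{'camera_matrix': array([[316.67948933,   0.        , 318.69440575],
       [  0.        , 316.67948933, 200.98659515],
       [  0.        ,   0.        ,   1.        ]]), 'mount': array([[-8.16565453e-04,  9.53185192e-01,  3.02386049e-01,
         7.69423907e-02],
       [ 9.99999412e-01,  5.62631880e-04,  9.26870129e-04,
        -3.99291137e-04],
       [ 7.13346850e-04,  3.02386629e-01, -9.53185091e-01,
        -1.34000038e-01],
       [ 0.00000000e+00,  0.00000000e+00,  0.00000000e+00,
         1.00000000e+00]])} [ 1.80404629e-01  9.83592071e-01 -8.76079012e-04 -2.00287072e-04] 0.1
```

View pics/top0.png

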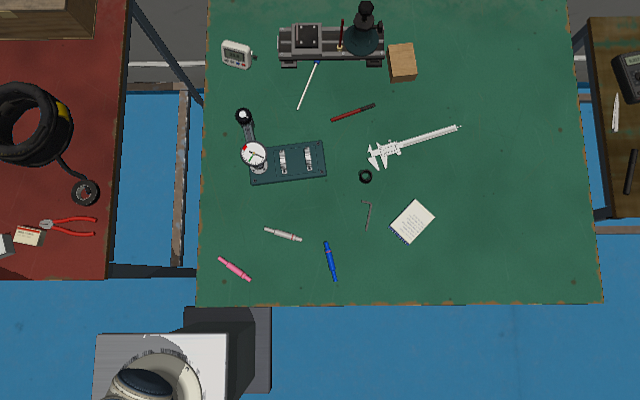

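View pics/side0.png

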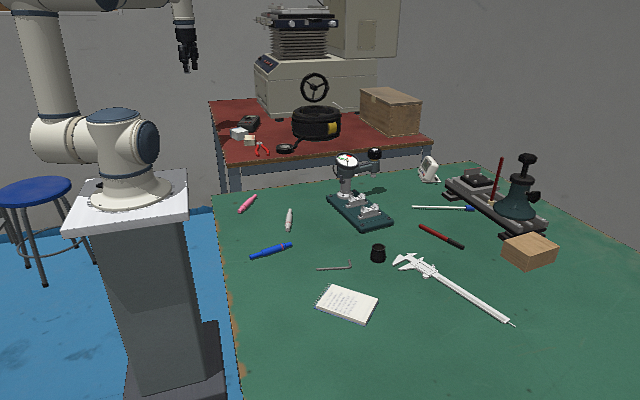

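The top view shows three gauge-shaped things: pink at (234,269), blue at (330,261) and bare steel or white at (283,235). The steel one is meant, because pink and blue are ruled out. The fixture is at (288,163) with its column to the left, and the arm points up at (244,117). Next I'll measure these points from the top view and confirm them with a crop.

```bash
cat > h.py <<'E'
from plant import env
import cv2,numpy as np
from scipy.spatial.transform import Rotation as R
def cam(n):
    c=env.camera_params(n)
    if n=="wrist":
        T=np.eye(4);T[:3,:3]=R.from_quat(env.current_ee_rot()).as_matrix();T[:3,3]=env.current_tool_pos();E=T@c["mount"]
    else:E=c["extrinsics"]
    return c["camera_matrix"],E
def ray(KE,uv,z):
    K,E=KE;uv=np.atleast_2d(uv).astype(float)
    d=np.c_[(uv[:,0]-K[0,2])/K[0,0],-(uv[:,1]-K[1,2])/K[1,1],-np.ones(len(uv))]@E[:3,:3].T
    return E[:3,3]+d*((z-E[2,3])/d[:,2])[:,None]
def proj(KE,P):
    K,E=KE;q=(np.atleast_2d(P)-E[:3,3])@E[:3,:3]
    return np.c_[K[0,2]-K[0,0]*q[:,0]/q[:,2],K[1,2]+K[1,1]*q[:,1]/q[:,2]]
def snap(n):
    KE=cam(n);p,d=env.capture(n);return KE,p,d
def rect(KE,mask,z):
    v,u=np.nonzero(mask);P=ray(KE,np.c_[u,v],z)[:,:2].astype(np.float32)*1000
    return cv2.minAreaRect(P),len(u)
def big(mask):
    n,l,s,c=cv2.connectedComponentsWithStats(mask.astype(np.uint8));
    return l==1+np.argmax(s[1:,4])
def down(yaw):  # tool y (closing line) at world angle yaw
    y=np.array([np.cos(yaw),np.sin(yaw),0]);z=np.array([0,0,-1.]);return R.from_matrix(np.c_[np.cross(y,z),y,z]).as_quat()
E
python3 - <<'E'
from h import *
f=np.load("top0.npz");p=f["p"];KE=cam("top")
hsv=cv2.cvtColor(p,cv2.COLOR_RGB2HSV)
print("px",hsv[235,283],hsv[150,265],hsv[175,270],hsv[220,250])
m=np.zeros(p.shape[:2],bool);m[222:248,260:306]=hsv[222:248,260:306,1]<90
m=big(m);print("gauge",rect(KE,m,.008))
H,S,V=cv2.split(hsv);t=(V<95)&(H>82)&(H<110)&(S>60);t[:135]=0;t[195:]=0;t[:,:240]=0;t[:,335:]=0
t=big(t);r=rect(KE,t,.017);print("plate",r,cv2.boxPoints(r[0]))
o=p.copy();o[t]=[255,255,0];o[m]=[255,0,0]
a=cv2.resize(p[95:290,215:355],None,fx=2.8,fy=2.8,interpolation=2);b=cv2.resize(o[95:290,215:355],None,fx=2.8,fy=2.8,interpolation=0)
cv2.imwrite("pics/crop1.png",np.hstack([a,b])[:,:,::-1])
print("dial",ray(KE,[254,153],.115),"housing",ray(KE,[243,116],.135))
E
```

```text
px [ 14  16 180] [135   7  72] [90 99 75] [ 77 120 100]
gauge (((388.06903076171875, -297.2398681640625), (102.00471496582031, 16.515901565551758), 72.78863525390625), 228)
plate (((570.4618530273438, -306.5574035644531), (95.61631774902344, 194.58583068847656), 6.950384140014648), 1973) [[ 511.23166 -215.76471]
 [ 534.7784  -408.9206 ]
 [ 629.692   -397.3501 ]
 [ 606.1453  -204.19421]]
dial [[ 0.56678071 -0.23972819  0.115     ]] housing [[ 0.65015038 -0.21598812  0.135     ]]
```

View pics/crop1.png

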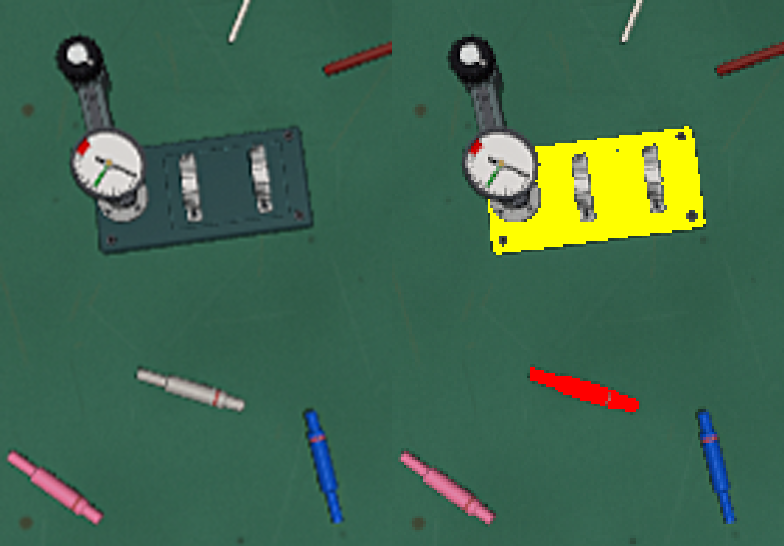

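The crop confirms the steel gauge at crop (190,390), i.e. full-image (283,235). The red mask covers it and measures 102x16.5 mm. The plate measures 95.6x194.6 mm, which fits the given size. The rests show at crop (190,187) and (261,180), so the clamping point isn't at the plate's centre. I'll look at the fixture and the gauge from close by.

```bash
python3 - <<'E'
from h import *
env.command_gripper(0.6)
def best(pos,yaw):
    for y in(yaw,yaw+np.pi,yaw-np.pi):
        j=env.solve_ik(pos,down(y)); print(np.round(y,2),None if j is None else np.round(j,2))
best([.388,-.297,.12],np.radians(-17.2)); best([.57,-.33,.12],np.radians(6.95)); best([.57,-.33,.12],np.radians(6.95)-2)
ya=np.radians(6.95)+np.pi
# camera on the -y side, looking at the rests
env.goto([.56,-.36,.22],down(ya)); print(env.current_time())
KE,p,d=snap("wrist"); cv2.imwrite("pics/w1.png",p[:,:,::-1]); np.savez("w1.npz",p=p,d=d,K=KE[0],E=KE[1])
print(KE[1][:3,3],proj(KE,[[.57,-.33,.036]]))
E
```

```text
-0.3 [-0.72 -0.2   1.72 -0.    1.62 -0.42]
2.84 None
-3.44 None
0.12 [-0.58  0.26  1.26 -0.    1.63 -0.7 ]
3.26 [-0.58  0.26  1.26 -0.    1.63  2.44]
-3.02 [-0.58  0.26  1.26 -0.    1.63  2.44]
-1.88 [-0.58  0.26  1.26 -0.    1.63  1.3 ]
1.26 [-0.58  0.26  1.26 -0.    1.63 -1.84]
-5.02 [-0.58  0.26  1.26 -0.    1.63 -1.84]
3.9667
[ 0.57001151 -0.43649903  0.35406376] [[306.54317666 205.69825163]]
```

View pics/w1.png

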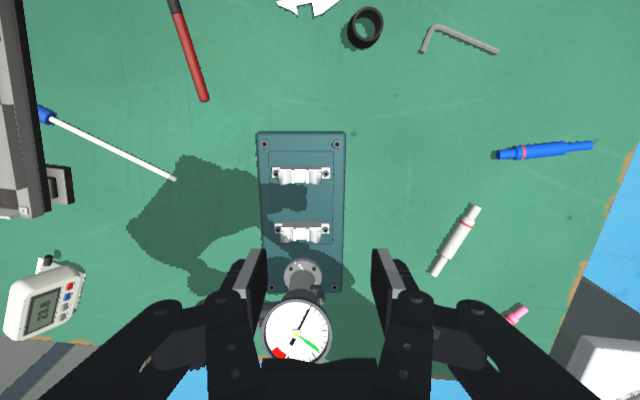

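The wrist view shows the rests with white liners at (301,176) and (301,234), the column at (302,275), the dial at (297,333) and the steel gauge at (456,241). I'll locate the rests and gauge in 3D.

```bash
python3 - <<'E'
from h import *
f=np.load("w1.npz");p,d,KE=f["p"],f["d"],(f["K"],f["E"])
hsv=cv2.cvtColor(p,cv2.COLOR_RGB2HSV);S=hsv[...,1];V=hsv[...,2]
m=np.zeros(S.shape,bool);m[195:285,425:490]=(S[195:285,425:490]<85)&(V[195:285,425:490]>110);m=big(m)
print("gauge",rect(KE,m,.008))
v,u=np.mgrid[0:400,0:640];K,E=KE
P=np.stack([(u-K[0,2])/K[0,0]*d,-(v-K[1,2])/K[1,1]*d,-d],-1)@E[:3,:3].T+E[:3,3]
th=np.radians(6.95);X=np.array([np.cos(th),np.sin(th)]);Y=np.array([-X[1],X[0]])
win=np.zeros(S.shape,bool);win[140:250,262:342]=1
print("plate z",np.median(P[195:215,275:325,2]))
for n,r in(("far",(155,195)),("near",(212,252))):
    w=win.copy();w[:r[0]]=0;w[r[1]:]=0
    for zl,zh in((.03,.06),(.044,.053),(.03,.040)):
        k=w&(P[...,2]>zl)&(P[...,2]<zh);q=P[k]
        if len(q)<5: print(n,zl,len(q));continue
        a=q[:,:2]@X;b=q[:,:2]@Y;print(n,zl,len(q),"x",a.min().round(4),a.max().round(4),"y",b.min().round(4),b.max().round(4),"z",np.median(q[:,2]).round(4))
# red: plate outline
t=(V<110)&(hsv[...,0]>82)&(hsv[...,0]<112)&(S>60);t[:120]=0;t[295:]=0;t[:,:255]=0;t[:,350:]=0
t=cv2.morphologyEx(t.astype(np.uint8),cv2.MORPH_OPEN,np.ones((3,3)));print(rect(KE,big(t),.017))
cv2.imwrite("pics/c2.png",np.hstack([cv2.resize(p[120:300,240:360],None,fx=3.2,fy=3.2,interpolation=2),cv2.resize(p[200:290,420:500],None,fx=4.5,fy=6.4,interpolation=2)])[:,:,::-1])
E
```

```text
gauge (((389.52197265625, -296.6983337402344), (101.16383361816406, 17.288341522216797), 71.21583557128906), 926)
plate z 0.017152955768536843
far 0.03 660 x 0.5106 0.5607 y -0.4368 -0.4236 z 0.0427
far 0.044 278 x 0.5107 0.5544 y -0.4365 -0.4238 z 0.047
far 0.03 208 x 0.5106 0.5607 y -0.4368 -0.4236 z 0.0374
near 0.03 631 x 0.5105 0.5543 y -0.3738 -0.3593 z 0.0421
near 0.044 230 x 0.5106 0.5542 y -0.3727 -0.36 z 0.0469
near 0.03 228 x 0.5116 0.554 y -0.3738 -0.3593 z 0.0372
(((570.5966186523438, -280.4367370605469), (93.08816528320312, 139.58290100097656), 8.249689102172852), 3477)
```

View pics/c2.png

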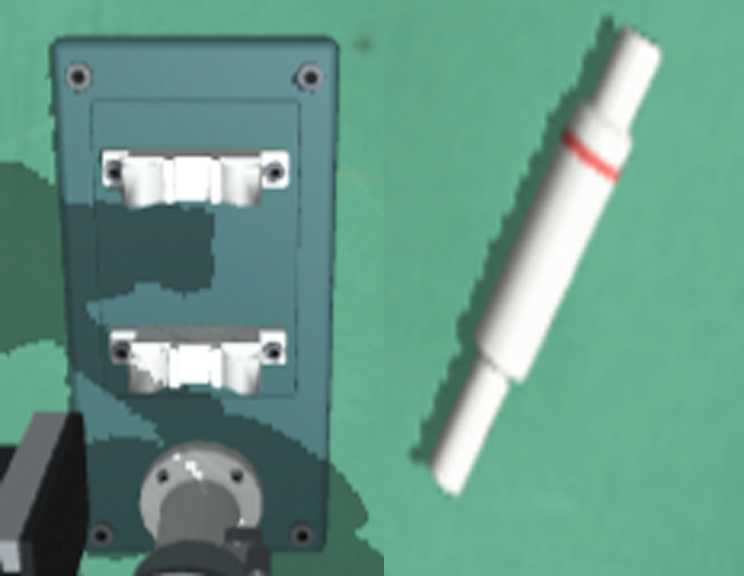

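The rest centres are 63.7 mm apart, which fits the given 64 mm. In world coordinates rest_mid is about (0.577, -0.331) with yaw 0.121. The gauge is at (0.389, -0.297), axis at 71.7°. Now grasp it.

```bash
python3 - <<'E'
from h import *
yaw=np.radians(71.7-90)
env.goto([.389,-.297,.10],down(yaw))
print(env.movel([.389,-.297,.0115],speed=.1,guard=8),env.current_tool_pos())
env.command_gripper(0.0,40); print("w",env.current_grip_width(),env.current_grasp_force())
env.movel([.389,-.297,.2],speed=.2)
print("w",env.current_grip_width(),env.current_grasp_force(),env.current_ft_force(),env.current_time())
KE,p,d=snap("side");q=proj(KE,[[.389,-.297,.19]])[0].astype(int)
print(q);c=p[max(0,q[1]-60):q[1]+60,q[0]-80:q[0]+80]
env.goto([.577,-.331,.2],down(np.radians(6.95)+np.pi));print(env.current_joint_pos(),env.current_time())
_,w,_=snap("wrist");cv2.imwrite("pics/g1.png",np.hstack([cv2.resize(c,(400,300)),cv2.resize(w[160:400,160:480],(400,300))])[:,:,::-1])
E
```

```text
False [ 0.38946466 -0.29737812  0.01236667]
w 0.16441876727382176 40.900511741638184
w 0.1616362263110392 40.35976767539978 [-0.58107504 -0.02746988 -1.12295678] 8.9333
[285 149]
[-5.72098011e-01  2.65154164e-01  1.10570480e+00 -6.60987240e-05
  1.77072604e+00  2.44789142e+00] 11.4
```

View pics/g1.png

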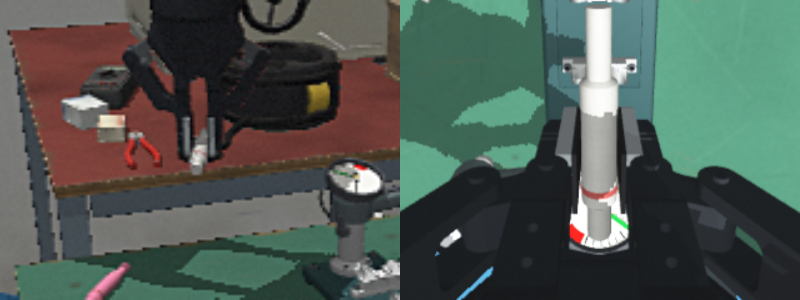

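The gauge is held level and straight between the pads (panel pixel (605,170)). The depth check is the seated TCP height, about 0.048. Lowering it in now.

```bash
python3 - <<'E'
from h import *
env.movel([.577,-.331,.062],speed=.12)
print(env.current_ft_force())
print(env.movel([.577,-.331,.0475],speed=.03,guard=6),env.current_tool_pos(),env.current_ft_force())
env.command_gripper(.45); env.pause(.1)
env.movel([.577,-.331,.2],speed=.2)
env.movel([.57,-.37,.2],speed=.2)
print(env.current_time())
KE,p,d=snap("wrist");cv2.imwrite("pics/s1.png",cv2.resize(p[80:320,200:400],None,fx=2.5,fy=2.5)[:,:,::-1]);np.savez("s1.npz",p=p,d=d,K=KE[0],E=KE[1])
K,E=KE;v,u=np.mgrid[0:400,0:640]
P=np.stack([(u-K[0,2])/K[0,0]*d,-(v-K[1,2])/K[1,1]*d,-d],-1)@E[:3,:3].T+E[:3,3]
th=np.radians(6.95);X=np.array([np.cos(th),np.sin(th)]);Y=np.array([-X[1],X[0]])
a=P[...,:2]@X-.5325;b=P[...,:2]@Y+.3984
for y0 in(-47,-20,0,20,47):
    k=(abs(a)<.012)&(abs(b-y0/1000)<.004)&(P[...,2]>.04)&(P[...,2]<.08);q=P[k]
    if k.sum():print(y0,k.sum(),"x",(a[k].min()+a[k].max())/2,"ztop",np.percentile(q[:,2],95))
k=(abs(a)<.006)&(abs(b)<.065)&(P[...,2]>.041)&(P[...,2]<.07);print("y ext",b[k].min(),b[k].max())
E
```

```text
[ 0.49479763  0.00514836 -0.55983859]
True [ 0.57693537 -0.33095066  0.04829673] [ 0.82077441 -0.13436398  4.05111422]
14.9417
-47 88 x 0.0007729707922319307 ztop 0.04849899113624321
-20 138 x 0.0008165205621356586 ztop 0.050698289916135814
0 117 x 0.0006415786498931708 ztop 0.050745599990482046
20 121 x 0.0005104795452130495 ztop 0.05074842562883547
47 43 x 0.0003325924724696949 ztop 0.048856486467216055
y ext -0.051344115729494544 0.048048190380743594
```

View pics/s1.png

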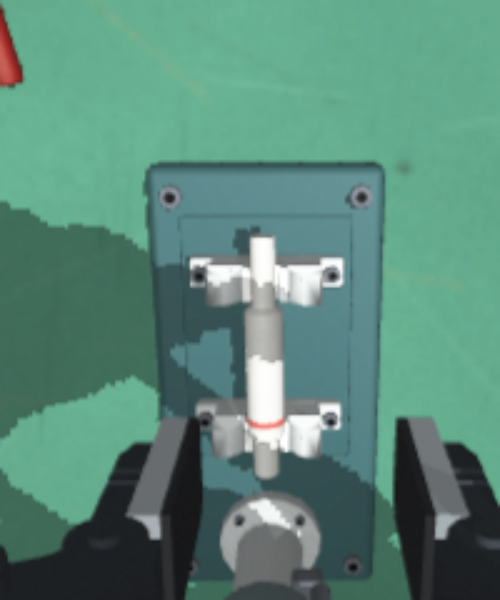

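The gauge is seated: its top is at 50.7 mm, x offset is under 1 mm and y about -1.6 mm. It shows straight in both notches (crop (265,265) and (265,440)). Next I'll swing the arm, pushing with closed fingers at 58 mm radius on its counter-clockwise side.

```bash
cat >> h.py <<'E'
AX=np.array([.5655,-.2367])
def arc(phi,off,z,r=.058):
    a=np.radians(phi);n=np.array([np.cos(a),np.sin(a)]);t=np.array([-n[1],n[0]])
    return [*(AX+r*n+off*t),z],down(a+np.pi/2)
E
python3 - <<'E'
from h import *
env.command_gripper(0.0)
p,q=arc(13.8,.044,.2);env.goto(p,q)
p,q=arc(13.8,.044,.091);print("desc",env.movel(p,speed=.15,guard=8),env.current_time())
for phi in np.arange(13.8,-77,-9.08):
    p,q=arc(phi,.0265,.091)
    g=env.movel(p,speed=.1,frame=q,guard=25)
    f=env.current_ft_force();print(round(phi,1),g,np.round(f,1))
    if g:break
print(env.current_time())
E
```

```text
desc False 20.0833
13.8 False [-0.2  0.2 -0. ]
4.7 False [-0.6 -0.3  0. ]
-4.4 False [-0.2  1.3  1.6]
-13.4 False [-1.3  1.2 -0.7]
-22.5 False [-0.7  1.3 -1.1]
-31.6 False [ 0.   1.1 -1. ]
-40.7 False [0.3 1.8 0.4]
-49.8 False [ 0.5  1.6 -0.7]
-58.8 False [ 0.   0.8 -1.5]
-67.9 False [ 0.6  1.  -1.5]
23.1833
```

```bash
python3 - <<'E'
from h import *
p,q=arc(-76,.0265,.091);print(env.movel(p,speed=.08,frame=q,guard=20),env.current_ft_force())
p,q=arc(-83,.0265,.091);print(env.movel(p,speed=.06,frame=q,guard=14),env.current_ft_force())
p,q=arc(-83,.0195,.091);print(env.movel(p,speed=.03,frame=q,guard=12),env.current_ft_force(),(env.current_tool_pos()[:2]-AX))
print((np.array(p[:2])-AX))
p,q=arc(-83,.05,.091);env.movel(p,speed=.15)
p,q=arc(-83,.05,.2);env.movel(p,speed=.2)
print(env.current_time())
env.goto([.577,-.331,.2],down(np.radians(6.95)))
KE,p,d=snap("wrist");cv2.imwrite("pics/k1.png",p[:,:,::-1]);np.savez("k1.npz",p=p,d=d,K=KE[0],E=KE[1]);print(env.current_time())
K,E=KE;v,u=np.mgrid[0:400,0:640]
P=np.stack([(u-K[0,2])/K[0,0]*d,-(v-K[1,2])/K[1,1]*d,-d],-1)@E[:3,:3].T+E[:3,3]
k=(P[...,2]>.128)&(P[...,2]<.142)&(np.hypot(P[...,0]-.577,P[...,1]+.331)<.035);print(k.sum(),P[k].mean(0),P[k].min(0),P[k].max(0))
E
```

```text
False [ 1.40151702  0.21506355 -0.30813688]
False [ 2.56083473 -0.44569212  0.54270295]
True [3.48185892 0.75643203 1.44419804] [ 0.0308433  -0.05524141]
[ 0.02642307 -0.05519122]
25.025
25.4333
2176 [ 0.57597157 -0.32819558  0.13285729] [ 0.55745688 -0.34816578  0.12800423] [ 0.59493426 -0.31100311  0.13571709]
```

View pics/k1.png

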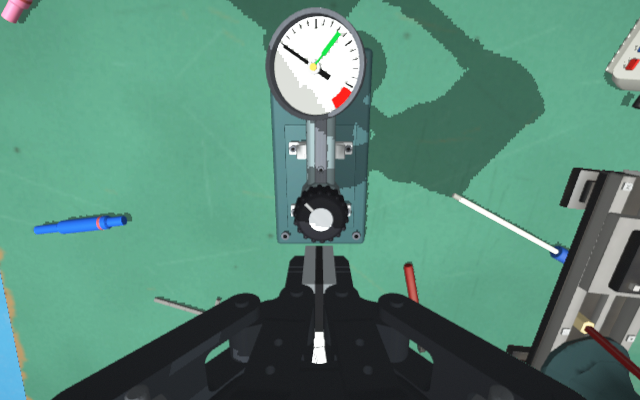

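The arm is at its stop: the beam lies straight over the gauge and the knob is at (320,213), world about (0.5765, -0.330). The needle tip is at (285,45), the green set hand at (338,35), red at (341,97). I'll write a needle reader and test it on this picture.

```bash
cat >> h.py <<'E'
TH=np.radians(6.95);CX=np.array([np.cos(TH),np.sin(TH),0]);CY=np.array([-CX[1],CX[0],0])
DN=np.cos(.32)*np.array([0,0,1.])-np.sin(.32)*CX;DX=np.cross(CY,DN)  # in-plane axes DX,CY
DC=np.load("dc.npy") if __import__("os").path.exists("dc.npy") else None
def plane(KE,c):
    K,E=KE;v,u=np.mgrid[0:400,0:640]
    D=np.stack([(u-K[0,2])/K[0,0],-(v-K[1,2])/K[1,1],-np.ones(u.shape)],-1)@E[:3,:3].T
    s=((c-E[:3,3])@DN)/(D@DN);Q=E[:3,3]+D*s[...,None]-c
    return Q@DX,Q@CY,s>0
def needle(KE,p):
    """(needle, set) angles ccw in dial plane, and deficit clockwise needle->set, or None"""
    a,b,ok=plane(KE,DC);r=np.hypot(a,b);h=cv2.cvtColor(p,cv2.COLOR_RGB2HSV)
    ring=ok&(r>.013)&(r<.0215)
    g=ring&(h[...,0]>45)&(h[...,0]<80)&(h[...,1]>150)&(h[...,2]>100);k=ring&(h[...,2]<75)
    if ring.sum()<300 or g.sum()<8 or k.sum()<8:return None
    f=lambda m:np.angle(np.mean(np.exp(1j*np.arctan2(b[m],a[m]))))
    n,s=f(k),f(g);return n,s,(n-s)%(2*np.pi),int(g.sum()),int(k.sum()),abs(np.mean(np.exp(1j*np.arctan2(b[k],a[k]))))
E
python3 - <<'E'
import h;from h import *
f=np.load("k1.npz");p,d,KE=f["p"],f["d"],(f["K"],f["E"]);K,E=KE
# dial centre: white face pixels by depth
hs=cv2.cvtColor(p,cv2.COLOR_RGB2HSV)
m=np.zeros(d.shape,bool);m[10:118,268:365]=1;m&=(hs[...,1]<40)&(hs[...,2]>150)
v,u=np.nonzero(m);z=d[m];Q=np.c_[(u-K[0,2])/K[0,0]*z,-(v-K[1,2])/K[1,1]*z,-z]@E[:3,:3].T+E[:3,3]
Q=Q[Q[:,2]>.09];c0=np.median(Q,0);print("face median",c0)
nrm=np.linalg.svd(Q-Q.mean(0),full_matrices=False)[2][2];print("normal",nrm*np.sign(nrm[2]),"exp",DN)
a,b,_=plane(KE,Q.mean(0));k=big(m);mm=cv2.convexHull(np.c_[a[k],b[k]].astype(np.float32)*1000);(cc,rad)=cv2.minEnclosingCircle(mm);print(cc,rad)
DC=Q.mean(0)+DX*cc[0]/1000+CY*cc[1]/1000;print(DC,proj(KE,DC));np.save("dc.npy",DC);h.DC=DC
r=needle(KE,p);print(r)
a,b,_=plane(KE,DC);red=(hs[...,0]<8)&(hs[...,1]>150)&(np.hypot(a,b)<.03);t=np.arctan2(b[red],a[red]);print("red rel needle cw",np.percentile((r[0]-t)%(2*np.pi),[2,50,98]))
E
```

```text
face median [ 0.56265929 -0.23488334  0.1212038 ]
normal [-0.72301786  0.09701745  0.68398304] exp [-0.31225516 -0.03806354  0.94923542]
(0.19087699055671692, -1.288336992263794) 29.32370948791504
[ 0.56306419 -0.2363954   0.12243719] [[317.26646571  67.61136023]]
(np.float64(2.6122205803586893), np.float64(0.9876677357054892), np.float64(1.6245528446532003), 64, 32, np.float64(0.9996758487906131))
red rel needle cw [3.2078977  3.45981908 3.70334441]
```

The reader works: the set hand is about 1.65 rad clockwise of the needle, and red begins at about 3.1-3.2. I'll shift the centre onto the hub, then grip and turn under force feedback.

```bash
cat > turn.py <<'E'
import sys;from h import *
def turn(y0,y1,z0,base,step=.08,goal=.05,tmax=66,contact=False,n0=None):
    """clockwise in small steps, tool following the knob's rise; stop at the set hand"""
    y,z=y0,z0;out=[];rel=None
    while y-step/2>y1 and env.current_time()<tmax:
        y-=step
        if contact:z+=.002*step
        env.movel([*KN,z],speed=.05,frame=down(y))
        KE,p,_=snap("wrist");r=needle(KE,p);f=env.current_ft_force()[2]-base
        if r and r[5]>.97: rel=r[2]
        else: r=None
        out.append((round(y,2),round(z*1000,1),round(f,1),round(r[2],2) if r else None))
        if not contact and (f>1.5 or(n0 and r and n0-r[2]>.12)):contact=True
        if contact:z+=np.clip(f*.00015,-.0004,.0006)
        if r and (r[2]<goal or r[2]>4):break
        if abs(f)>7:print("force");break
    for i in range(0,len(out),1):print(*out[i],end=" | ")
    print();return y,z,contact
E
python3 - <<'E'
import h;from h import *;import turn as T
f=np.load("k1.npz");p,KE=f["p"],(f["K"],f["E"])
a,b,_=plane(KE,h.DC);h.DC=h.DC+DX*a[67,314]+CY*b[67,314];np.save("dc.npy",h.DC);n0=needle(KE,p);print(n0)
T.KN=[.5765,-.330]
y0=.12+1.7
env.command_gripper(.7,20)
env.goto([*T.KN,.17],down(y0));print(env.movel([*T.KN,.114],speed=.12,guard=6))
base=env.current_ft_force();env.command_gripper(0,20);env.pause(.1);f=env.current_ft_force()
print(env.current_grip_width(),env.current_grasp_force(),base,f,env.current_time())
print(T.turn(y0,.12,.114,f[2],step=.1,n0=n0[2]),env.current_time(),env.current_ft_force(),env.current_torque())
E
```

```text
(np.float64(2.5647199708944073), np.float64(0.8765948240308702), np.float64(1.6881251468635372), 63, 32, np.float64(0.9996960534232855))
False
0.4343896065212691 21.52846187353134 [0.47147835 0.18489245 0.32372041] [-2.67555653  4.0227928   6.90136058] 28.5667
1.72 114.0 -0.7 1.67 | 1.62 114.0 -0.8 1.69 | 1.52 114.0 -0.6 1.67 | 1.42 114.0 -1.4 1.69 | 1.32 114.0 -1.4 1.68 | 1.22 114.0 -1.4 1.69 | 1.12 114.0 -0.3 1.69 | 1.02 114.0 -0.9 1.72 | 0.92 114.0 -0.7 1.7 | 0.82 114.0 -1.8 1.71 | 0.72 114.0 -1.6 1.69 | 0.62 114.0 -0.2 1.64 | 0.52 114.0 -0.4 1.55 | 0.42 114.1 0.5 1.46 | 0.32 114.4 -0.6 1.36 | 0.22 114.5 0.4 1.27 | 0.12 114.8 0.3 1.17 | 
(0.11999999999999927, np.float64(0.11483003100550195), True) 33.6667 [-3.59235852  2.61634881  7.174111  ] [ 0.41217534  0.79245764 -0.0903511 ]
```

Turning works and contact came after about 1.2 rad. The grip itself pulled the knob down by about 7 N, so I'll relieve that by raising until the force matches free air, then go on.

```bash
python3 - <<'E'
from h import *;import turn as T
T.KN=[.5765,-.330];z=.1148;B=.3
for i in range(8):
    f=env.current_ft_force()[2]-B
    if abs(f)<1:break
    z+=np.clip(f*.00025,-.001,.001);env.movel([*T.KN,z],speed=.02);env.pause(.05)
KE,p,_=snap("wrist");print(z,env.current_ft_force(),needle(KE,p),env.current_time())
if abs(f)<2:
    print(T.turn(.12,-.9,z,B,step=.1,goal=.12,contact=True),env.current_time(),env.current_ft_force())
E
```

```text
0.1178 [-1.14290326 -0.18480577 -0.63313612] (np.float64(2.006329077613118), np.float64(0.8918636445301682), np.float64(1.11446543308295), 159, 86, np.float64(0.9942245182921776)) 34.6167
0.02 118.0 -3.2 1.0 | -0.08 117.8 -0.7 0.91 | -0.18 117.9 -1.5 0.81 | -0.28 117.9 0.7 0.71 | -0.38 118.2 0.2 0.61 | -0.48 118.4 -0.3 0.51 | -0.58 118.6 0.7 0.4 | -0.68 118.9 0.8 0.28 | -0.78 119.2 0.3 None | -0.88 119.4 0.7 None | 
(-0.8799999999999999, np.float64(0.11952921940884781), True) 37.6167 [-6.17256115 -0.57314516  0.95949546]
```

```bash
python3 - <<'E'
from h import *
env.command_gripper(.7);env.movel([.5765,-.330,.16],speed=.12)
env.goto([.577,-.331,.2],down(np.radians(6.95)))
KE,p,_=snap("wrist");print(needle(KE,p),env.current_time())
a=p[0:220,220:420];cv2.imwrite("pics/n1.png",cv2.resize(a,None,fx=2.7,fy=2.7,interpolation=2)[:,:,::-1])
E
```

```text
(np.float64(1.0376606363423382), np.float64(0.8945308752594703), np.float64(0.1431297610828679), 75, 34, np.float64(0.9997242215801089)) 39.4583
```

View pics/n1.png

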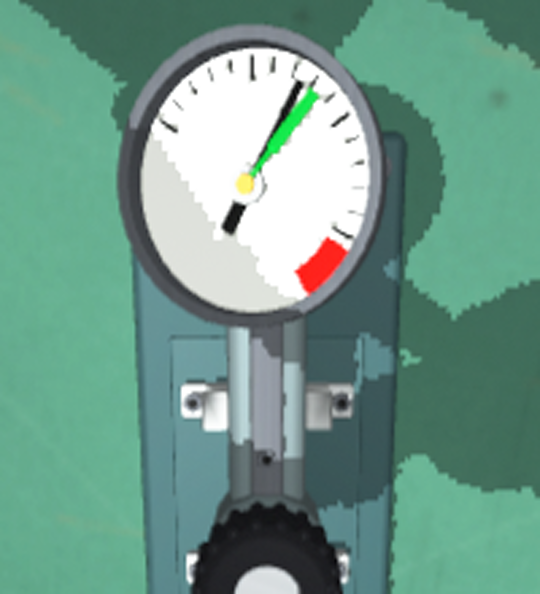

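The needle, crop tip (300,85), is just short of the green hand at (315,92), about 3.4 mm apart. That's inside 5 mm, but the hand partly covers the needle. Regripping would add about 7 N of push, or about 14 N on the judged sum, near the 50 N limit. I'll first check the gap in a closer view using the uncovered tail.

```bash
python3 - <<'E'
import h;from h import *
for pos in([.577,-.331,.165],[.57,-.315,.18]):
    env.movel(pos,speed=.15);env.pause(.1)
    KE,p,_=snap("wrist");hs=cv2.cvtColor(p,cv2.COLOR_RGB2HSV)
    # recentre on yellow hub
    a,b,_=plane(KE,h.DC);r=np.hypot(a,b);y=(r<.008)&(hs[...,0]>18)&(hs[...,0]<35)&(hs[...,1]>90)&(hs[...,2]>150)
    c=h.DC+DX*a[y].mean()+CY*b[y].mean();a,b,_=plane(KE,c);r=np.hypot(a,b);t=np.arctan2(b,a)
    f=lambda m:(np.angle(np.mean(np.exp(1j*t[m]))).round(3),int(m.sum()))
    G=(hs[...,0]>45)&(hs[...,0]<80)&(hs[...,1]>150);B=hs[...,2]<75
    print(y.sum(),"green",f(G&(r>.012)&(r<.0225)),"needle",f(B&(r>.015)&(r<.0225)),"tail+pi",f(B&(r>.005)&(r<.012)&(np.cos(t-1)<-.5))[0]+np.pi,env.current_time())
E
```

```text
56 green (np.float64(0.843), 135) needle (np.float64(1.085), 60) tail+pi 1.1795926535897931 39.9917
43 green (np.float64(0.849), 99) needle (np.float64(1.081), 46) tail+pi 1.1495926535897931 40.4417
```

The estimates spread over 0.14-0.24 rad, so about 0.18 rad more is due. I'll close the fingers gradually to a light grip so the knob isn't pulled down, and relieve the force before turning.

```bash
python3 - <<'E'
from h import *;import turn as T
T.KN=[.5765,-.330];KN=T.KN
env.command_gripper(.6,20)
y=.35;z=.119
env.goto([*KN,.17],down(y));print(env.movel([*KN,z],speed=.12,guard=5));env.pause(.15)
B=env.current_ft_force()[2]
for w in(.48,.455,.45,.445,.44,.436,.432,.428,.42,.41):
    env.command_gripper(w,20);g=env.current_grasp_force();f=env.current_ft_force()[2]-B
    print(w,round(env.current_grip_width(),3),round(g,1),round(f,1),end=" | ")
    if f>1:z+=min(f*.0003,.001);env.movel([*KN,z],speed=.03)
    if g>9:break
for i in range(5):
    env.pause(.05);f=env.current_ft_force()[2]-B
    if abs(f)<.8:break
    z+=np.clip(f*.00025,-.001,.001);env.movel([*KN,z],speed=.03)
print("\n",z,f,env.current_time(),env.current_grasp_force())
KE,p,_=snap("wrist");print(needle(KE,p))
if abs(f)<2 and env.current_time()<56:print(T.turn(y,y-.18,z,B,step=.06,goal=-1,contact=True),env.current_time())
E
```

```text
False
0.48 0.479 0.0 -1.1 | 0.455 0.452 0.0 0.6 | 0.45 0.452 0.0 -0.6 | 0.445 0.444 0.0 0.5 | 0.44 0.438 6.9 -0.3 | 0.436 0.439 13.6 1.0 | 
 0.119 -0.13424556561286527 43.1583 13.616893440485
(np.float64(1.0539644333211022), np.float64(0.8801818150118563), np.float64(0.1737826183092459), 218, 137, np.float64(0.9927319018397435))
0.29 119.1 0.6 0.14 | 0.23 119.3 0.7 None | 0.17 119.6 -0.2 None | 
(0.16999999999999998, np.float64(0.11952447146019994), True) 44.1083
```

The light grip held with hardly any vertical force. Now I'll release and look.

```bash
python3 - <<'E'
from h import *
env.command_gripper(.65);env.movel([.5765,-.330,.165],speed=.12)
env.movel([.577,-.331,.2],speed=.15,frame=down(np.radians(6.95)));env.pause(.1)
KE,p,_=snap("wrist");print(needle(KE,p),env.current_time(),env.current_ft_force())
a=p[0:250,210:430];cv2.imwrite("pics/n2.png",cv2.resize(a[:140],None,fx=3.6,fy=3.6,interpolation=2)[:,:,::-1])
E
```

```text
None 45.4833 [-0.75130763  0.19308272 -0.83110202]
```

View pics/n2.png

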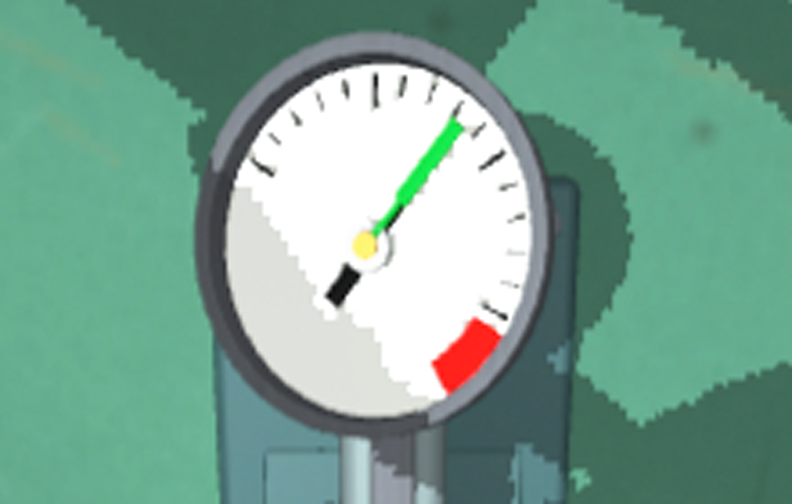

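The needle is now fully hidden under the green hand (tip (458,125)), with its tail in line at (340,285). The fingers are clear, so I'm handing in.

```bash
python3 -c "
from plant import env
print(env.hand_in(),env.current_time())"
```

```text
the job is handed in; nothing more can be done
the job is handed in; nothing more can be done
```

The gauge is clamped in both rests with the arm at its stop and the needle under the green set hand; I handed the job in at about 45.5 s of 72 s, and no verdict came back.

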